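# Set up and lock the pour-over coffee stand

### The arm

A 6-joint arm with a two-finger parallel gripper is mounted at the origin on a cart in front of the work surface, level with it; the furniture and walls round the work are solid. World frame = base frame: x ahead of the robot, y to its left, z up, the work surface at z = 0. Lengths are in m, angles in rad, forces in N, time in s.
With the tool pointing down it reaches from about 0.375 to 0.975 m from the base axis. Payload 3.8 kg.
Tool frame: the origin (TCP) lies where the fingers leave the gripper's body, on its centre line; the fingertips stand 64 mm ahead of it and the grasp point (between the pads) lies 45 mm ahead of it; z points along the fingers, y is the direction in which the jaws open and shut (so a half turn about z gives the same grasp; the last joint's range is limited). The gripper opens to 88 mm and grips with 3 to 60 N. Pads are 18 mm wide; open, the fingers measure 123 mm over their backs; the gripper's body (75 mm by 187 mm) begins 45 mm behind the grasp point.
Start: joints at [1.145, 0.264, 1.604, -0, 1.274, -0.037], TCP at [0.256, 0.625, 0.303] pointing down, gripper open.
Joint ranges: [-2.63, 2.63], [-0.94, 2.18], [0.31, 2.57], [-1.31, 4.45], [0, 2.66], [-2.55, 2.55]. Speed limits (rad/s): [2.57, 2.57, 3.14, 3.14, 3.14, 3.14].

### API

Orientations are given as a unit quaternion [w, x, y, z].
In Python, from cell import manip gives the robot as it stands.
- The arm moves only by the tool play_rows, never from a script. Its arguments are lists of equal length, an entry for each row: "slide": the shift along the tool's x, y, z in m, a list of three; "twist": the turn, a rotation vector about the tool's x, y, z in degrees, a list of three; "fingers": the finger opening in m, from 0 to 0.0881. In form: {"slide": [[x, y, z], ...], "twist": [[rx, ry, rz], ...], "fingers": [fingers, ...]}. A call has exactly 8 rows; each row is the pose to reach, as a shift and turn from the pose commanded when the call began, along the tool's axes at that moment; what a row does not reach only later rows make up. A row lasts 1/12 s, in which the tool goes at most 41.7 mm and 7.16 degrees, less where a joint would pass 70% of its speed; a pose out of reach is approached as far as the arm can. A call with a gripper value outside its range is refused whole. The fingers move at their own pace and stop on an object; "newtons" is the grip in N (left out, the last holds). Time passes only in rows, so rows that repeat a pose let the fingers close, or fill a call up. It gives the time, the measured TCP pose, the force and the opening at its end, in the units of the state.
- manip.observe(): the state, without advancing time (a new reading comes with each control period).
- manip.capture(name): name is "scene" or "side" or "wrist"; returns a dict with "pixels" (384x512x3 uint8, blue, green, red), "range_z" (384x512 float32, m along the optical axis (not along the pixel's ray), 0 where there is no reading), "mtx" (3x3 intrinsics, pixels), "R" (3x3) and "t" (3): a world point X has camera coordinates R X + t; the wrist camera has in their place "tool_from_camera" (4x4, takes a point from camera to tool coordinates, whose origin is the TCP and whose axes are the flange's). Camera axes: x right, y down, z forward; pixel columns grow to the right and rows downward; lengths in m; the calibration is good to about 2 mm. A picture is of the moment at which its call begins: read the wrist's pose just before it.
- manip.finish_job(): hands the job in, once; it reports no verdict.
The state is a dict: "time_s": time; "qpos": joint angles; "joint_velocities": joint speeds; "tau": joint torques, N m; "tool_pos": TCP position; "orientation": TCP orientation; "force": force on the tool from outside, world axes, zero at the start; "wrist_torque": the same for the moment, N m; "gripper_width": opening from 0.0 (shut) to 1.0 (fully open).
Only numpy, scipy, OpenCV 4.12 (cv2) and the standard library are available. Lean on these libraries where they do the work, as an engineer would, in place of code of your own. Each camera call takes 0.05 s, during which the arm holds its last target. There are 200 camera calls.

### The job

Get the pour-over coffee stand ready: first stand the red spotted mug upright on the stand's round steel plate, then swing the dripper arm round until its clamp screw squarely faces the post's flat side (the one with the red stripe), which brings the dripper over the mug. Only then tighten the screw by pressing its red handle down to the stop, and last turn the black flow lever on the dripper to the green middle mark. Leave the white mug and the other things on the worktop where they are.

Things in the scene. Friction and masses are not known exactly. Their poses are not given: they have to be found in the camera images.
- stand: pour-over stand, fixed to the worktop: wooden board 150 x 232 mm, 14 mm thick, with an upright steel post 28 mm in diameter, 207 mm tall. Origin on the post axis at worktop height; z up. The post's flat, with a red stripe, faces the stand's +y; the board runs from 50 mm (+y) to -182 mm (-y) beyond the post axis.
- plate (a point): centre of the top of the round steel plate (112 mm diameter, 3 mm thick) on the board, 17 mm above the worktop, 105 mm from the post axis along the stand's -y
- collar (a joint): turn of the dark steel collar (with dripper arm, clamp screw and flow lever) about the vertical post, rad, positive anticlockwise from above, range -2.1 to 0.5. 0: the screw squarely faces the flat and the dripper stands over the plate; it starts at a negative value, with the arm swung towards the robot. Friction about 0.7 Nm holds it where it is left, before and after the clamp is tightened.
- dripper (a point): centre of the dripper's top edge: white ceramic cup, 80 mm outer diameter, on the collar's arm with its axis 105 mm from the post axis; its upright side wall spans 176 to 204 mm above the worktop (under that it tapers to a spout 132 mm above the worktop). This frame's -y points along the arm, away from the post; its +y points from the post axis to the clamp screw. The arm is a bar 16 mm wide, 14 mm high, centred 168 mm above the worktop.
- clamp (a joint): turn of the clamp screw's red handle about the level screw axis, rad: 0 to 0.3 loose (handle slanting up, 0.7 rad from upright at 0), 0.87 tight, at its stop (handle level). Stays where it is left; friction 0.06 Nm.
- clamp_tip (a point): centre of the round end of the red clamp handle: a 14 mm thick round bar, 75 mm long from the screw axis to its very end (this point is 68 mm from the axis). The screw axis runs radially, 168 mm above the worktop, on the side of the collar opposite the arm; the handle swings in the upright plane 50 mm from the post axis, slanting up and towards the dripper frame's -x (towards the robot when the collar is at 0), and is pressed down to level.
- flow (a joint): turn of the black flow lever about its upright pivot, rad, positive anticlockwise from above, range -1 to 1: 0 is the green middle mark, lever straight out along the arm; black marks at -0.8 and 0.8. Starts at a negative value; friction 0.025 Nm holds it where it is left, damping is slight.
- flow_knob (a point): centre of the top of the upright black knob (16 mm diameter, 34 mm tall, top 210 mm above the worktop) at the end of the flow lever. It is 52 mm from the lever's pivot, which stands on the arm 160 mm from the post axis. A white plate of 46 mm radius lies under the lever, top 173 mm above the worktop.
- mug_center (a point): centre of the red spotted mug (on its axis, half-way up): 87 mm diameter, 97 mm tall, 0.3 kg, open top. Handle on the mug's own -y side: an upright plate-like loop 12 mm thick (along the mug's x), reaching 49 to 73 mm from the mug's axis, best pinched 61 mm from the axis; it spans 17 to 88 mm above the mug's foot.
- white_mug_center (a point): centre of a white mug (84 mm diameter, 89 mm tall), stands near the red one; leave it alone
- bottle: tall glass bottle at the back, 61 mm diameter, 268 mm tall; origin at its foot; leave alone
- jar: squat jar, 60 mm diameter, 99 mm tall, at the back; origin at its foot; leave alone
- tin: low tin, 86 mm diameter, 40 mm tall, at the back; origin at its foot; leave alone
- spice: red-capped spice jar, 45 mm diameter, 106 mm tall, at the right; origin at its foot; leave alone

How it is judged:
On the way, in this order (a step that is already met when the one before it is completed fails the run):
1. the red mug stands upright on the round plate (horizontal distance between mug_center and plate below 0.022 m and angle between mug_center's own z axis and vertical below 0.1 rad and z of mug_center in the frame of plate below 0.052 m and contact force between mug and the fingers below 0.1 N), for 0.2 s.
2. the collar is turned so that its clamp screw faces the flat (value of joint collar between -0.1 and 0.1 rad), for 0.2 s.
3. the clamp handle is pressed down to its stop (value of joint clamp above 0.77 rad), for 0.2 s.
4. the flow lever is at the green middle mark (value of joint flow between -0.13 and 0.13 rad), for 0.2 s.
At the end, for the whole second after the job is handed in: The red spotted mug stands upright and still on the round plate, its axis within 22 mm of the plate's centre; the collar is within 0.1 rad of the screw squarely facing the flat; the clamp handle is within 0.1 rad of its tight stop; the flow lever is within 0.13 rad of the green middle mark (all of step 2 and all of step 4 and horizontal distance between mug_center and plate below 0.022 m and angle between mug_center's own z axis and vertical below 0.1 rad and z of mug_center in the frame of plate below 0.052 m and linear speed of mug below 0.03 m/s and value of joint clamp above 0.77 rad); the robot touches nothing.
It fails at once if the clamp is tightened while its screw is off the flat (value of joint clamp above 0.6 rad and (value of joint collar below -0.15 rad or value of joint collar above 0.15 rad)).
It fails at once if the red mug is tipped over (angle between mug_center's own z axis and vertical above 0.7 rad).
It fails at once if another thing on the worktop is disturbed (distance of any of white_mug_center, bottle, jar, tin, spice from where it was at the start of the episode above 0.03 m).
It also fails if it takes over 72 s, if anything falls off the work surface, if the arm or the gripper's body presses on something with over 40 N, if the wrist force passes 120 N, or if a joint passes its speed limit or range.

## Working session

There is one attempt and no reset: what is moved stays moved. The work goes in short steps, Python scripts to look and compute and a tool call to move; the robot and the scene stay as the last step left them, time stands still between calls to the robot, and variables do not carry over. Pictures are saved under pics/ and viewed, about 8 in all and at most 12, crops included, and the job is handed in when it is done.

Besides the shell and the picture viewer there is one more tool, called after "Emit:" as name(argument=value, ...) on one line, values as JSON. play_rows: Moves the arm, as the interface text tells. Its arguments: {"type":"object","properties":{"slide":{"type":"array"},"twist":{"type":"array"},"fingers":{"type":"array"},"newtons":{"type":"number"}},"required":["slide","twist","fingers"]}

```bash
ls; mkdir -p pics; python3 - <<'E'
from cell import manip
import cv2,numpy as np
s=manip.observe();print(s)
for n in("scene","side"):
    c=manip.capture(n);np.savez(f"{n}0.npz",**c);cv2.imwrite(f"pics/{n}0.png",c["pixels"]);print(n,c["mtx"],c["R"],c["t"])
a=[cv2.imread(f"pics/{n}0.png") for n in("scene","side")]
E
```

```text
pics
{'time_s': 0.0, 'qpos': array([ 1.14509358e+00,  2.64750830e-01,  1.60535606e+00, -4.47831385e-06,
        1.27370575e+00, -3.69234535e-02]), 'joint_velocities': array([ 4.69178306e-04, -1.04675355e-03,  2.05563185e-03,  9.34265376e-04,
       -1.18386603e-03,  6.95193030e-05]), 'tau': array([ 1.76074744e-03, -5.02103090e+01, -3.56872737e+01,  7.31657376e-02,
        2.93000357e-02, -1.75036785e-04]), 'tool_pos': array([0.25564878, 0.62410416, 0.30139911]), 'orientation': array([-2.52389270e-04,  1.93166951e-01,  9.81165275e-01, -1.08092125e-03]), 'force': array([ 0.05827896, -0.04711118, -0.2237334 ]), 'wrist_torque': array([-0.0114071 , -0.02115558,  0.01554721]), 'gripper_width': 0.9984856871031534}
scene [[351.94100776   0.         252.12867718]
 [  0.         351.94100776 185.72976475]
 [  0.           0.           1.        ]] [[ 0.54502316 -0.8381976   0.0193528 ]
 [-0.45148817 -0.31286565 -0.83562762]
 [ 0.70647589  0.44669885 -0.54895533]] [-0.44039573  0.33908306  0.88960921]
side [[492.30346698   0.         251.59724537]
 [  0.         492.30346698 184.58791897]
 [  0.           0.           1.        ]] [[-0.28359142 -0.95868736  0.02223643]
 [-0.52162695  0.13476297 -0.84246322]
 [ 0.80466219 -0.25051446 -0.53829478]] [0.05399844 0.44441372 1.15028259]
```

View pics/scene0.png

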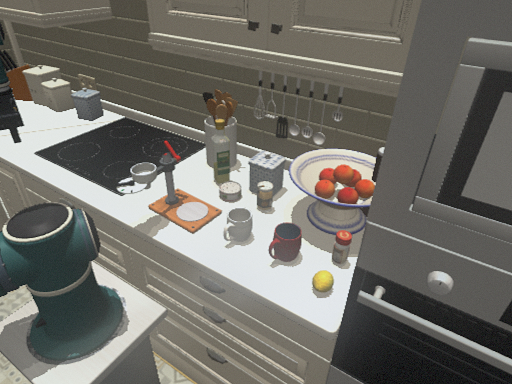

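View pics/side0.png

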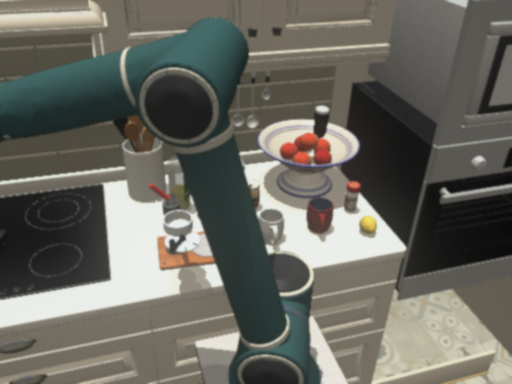

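The scene view shows the red mug at about (287,243) with its handle at (275,250), the white mug at (238,223), the board at (185,208), the post at (170,180), the dripper at (144,173) and the red clamp handle at (172,150). In the side view the arm partly hides the stand.

```bash
cat > h.py <<'E'
import cv2,numpy as np
from scipy.spatial.transform import Rotation as Ro
def cloud(c,R=None,t=None):
    """world points HxWx3 (nan where no reading)"""
    z=c["range_z"].astype(float);K=c["mtx"];v,u=np.indices(z.shape)
    P=np.stack([(u-K[0,2])/K[0,0]*z,(v-K[1,2])/K[1,1]*z,z],-1)
    P[z<=0]=np.nan
    if "R" in c: return (P-c["t"])@c["R"]
    T=c["tool_from_camera"];P=P@T[:3,:3].T+T[:3,3]
    return P@R.T+t
def toolR(s): q=s["orientation"];return Ro.from_quat([q[1],q[2],q[3],q[0]]).as_matrix()
def hsv(c): return cv2.cvtColor(c["pixels"],cv2.COLOR_BGR2HSV)
def circ(p):
    A=np.c_[2*p,np.ones(len(p))];s=np.linalg.lstsq(A,(p**2).sum(1),rcond=None)[0]
    return s[:2],np.sqrt(s[2]+s[0]**2+s[1]**2)
E
python3 - <<'E'
from h import *
c=dict(np.load("scene0.npz"));P=cloud(c);H=hsv(c)
def show(n,m):
    q=P[m];q=q[~np.isnan(q[:,0])];print(n,len(q),"med",np.median(q,0).round(3),"min",q.min(0).round(3),"max",q.max(0).round(3));return q
v,u=np.indices(H.shape[:2])
def box(x0,x1,y0,y1):return (u>=x0)&(u<x1)&(v>=y0)&(v<y1)
red=((H[...,0]<8)|(H[...,0]>170))&(H[...,1]>90)
q=show("redmug",red&box(265,305,222,262)&(P[...,2]>.01))
r=q[q[:,2]>.085];print("rim",circ(r[:,:2]),len(r))
q=q[(q[:,2]>.02)&(q[:,2]<.08)];print(np.c_[q[::25]].round(3))
or_=(H[...,0]>4)&(H[...,0]<18)&(H[...,1]>120)
q=show("board",or_&box(140,225,180,235)&(P[...,2]<.03))
mm=(or_&box(140,225,180,235)&(P[...,2]<.03)&(P[...,2]>.008)); 
print(cv2.minAreaRect((P[mm][:,:2]*1000).astype(np.float32)),cv2.boxPoints(cv2.minAreaRect((P[mm][:,:2]*1000).astype(np.float32))))
show("clamp",red&box(160,185,138,165)&(P[...,2]>.1))
q=show("top",box(120,185,150,200)&(P[...,2]>.195)&(P[...,2]<.215))
q=show("drip",box(128,158,160,185)&(P[...,2]>.17)&(P[...,2]<.21));print(circ(q[q[:,2]>.197][:,:2]))
for n,b in (("wm",(222,254,207,243)),("spice",(330,355,228,265)),("jar",(250,280,178,210)),("tin",(218,245,178,203)),("bottle",(210,232,120,190))):
    show(n,box(*b)&(P[...,2]>.03))
w=np.full((600,800,3),0,np.uint8);w[:300]=cv2.resize(c["pixels"][135:240,90:370],(800,300),interpolation=cv2.INTER_CUBIC)
d=dict(np.load("side0.npz"))["pixels"];w[300:]=cv2.resize(d[175:295,120:440],(800,300),interpolation=cv2.INTER_CUBIC)
cv2.imwrite("pics/zoom.png",w)
E
```

```text
redmug 51 med [ 0.458 -0.312  0.089] min [ 0.434 -0.363  0.081] max [ 0.505 -0.289  0.1  ]
rim (array([ 0.47891186, -0.32499166]), np.float64(0.030832702181819282)) 46
[]
board 652 med [0.456 0.089 0.015] min [ 0.413 -0.031  0.006] max [0.568 0.202 0.02 ]
((489.88775634765625, 84.53205871582031), (226.37144470214844, 143.47970581054688), 85.33533477783203) [[409.18082  -22.444603]
 [552.1853   -34.112923]
 [570.5947   191.50873 ]
 [427.5902   203.17703 ]]
clamp 99 med [0.543 0.169 0.197] min [0.494 0.138 0.164] max [0.554 0.204 0.226]
top 229 med [0.409 0.147 0.202] min [0.353 0.107 0.195] max [0.547 0.19  0.21 ]
drip 534 med [0.386 0.148 0.188] min [0.326 0.106 0.171] max [0.451 0.19  0.207]
(array([0.39272252, 0.14724565]), np.float64(0.03777159065668384))
wm 703 med [ 0.479 -0.155  0.066] min [ 0.419 -0.197  0.03 ] max [ 0.535 -0.114  0.094]
spice 436 med [ 0.552 -0.476  0.081] min [ 0.541 -0.496  0.03 ] max [ 0.59 -0.45  0.11]
jar 556 med [ 0.668 -0.136  0.071] min [ 0.64  -0.173  0.03 ] max [ 0.793 -0.038  0.104]
tin 287 med [0.663 0.008 0.038] min [ 0.618 -0.037  0.03 ] max [0.718 0.086 0.043]
bottle 1300 med [0.711 0.083 0.148] min [ 0.632 -0.003  0.03 ] max [0.924 0.261 0.271]
```

View pics/zoom.png

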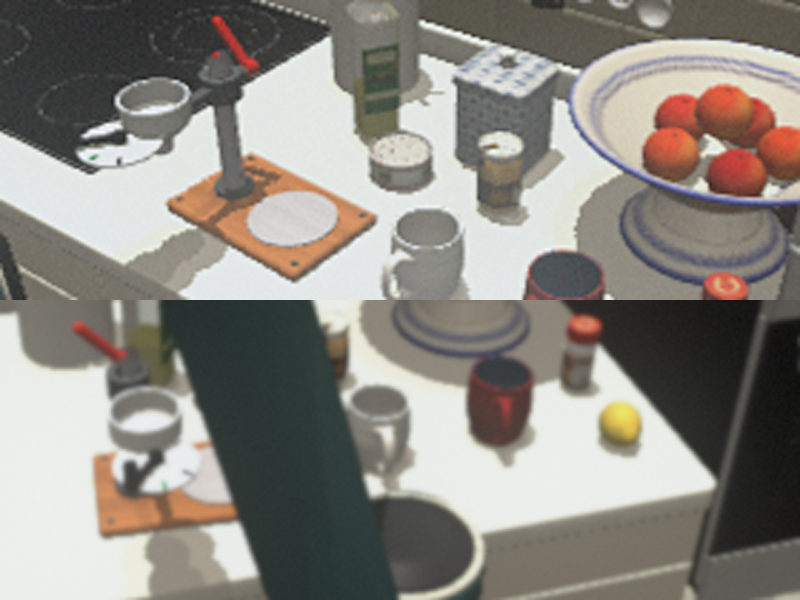

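The zoom confirms the dripper is swung towards the robot, the flow lever is off the green mark, the clamp handle slants up, and the red mug's handle points towards the robot. Next I measure the mug's handle direction.

```bash
python3 - <<'E'
from h import *
for n in("scene","side"):
    c=dict(np.load(f"{n}0.npz"));P=cloud(c);H=hsv(c)
    near=(np.hypot(P[...,0]-.479,P[...,1]+.325)<.1)&(P[...,2]>.015)&(P[...,2]<.11)
    red=((H[...,0]<12)|(H[...,0]>165))&(H[...,1]>60)
    q=P[near&red]; print(n,len(q))
    t=q[q[:,2]>.085][:,:2]; print("rim box",t.min(0),t.max(0),(t.min(0)+t.max(0))/2)
    # robust circle on body
    for it in range(6):
        ce,r=circ(t);d=abs(np.hypot(*(t-ce).T)-r);t=t[d<max(.004,np.median(d)*2)]
    print("circ",ce,r,len(t))
    b=q[q[:,2]<.085][:,:2];best=None
    from scipy.optimize import least_squares
    f=least_squares(lambda p:np.hypot(*(q[:,:2]-p).T)-.0435,ce,loss="soft_l1",f_scale=.002);ce=f.x
    print("R-fixed fit",ce)
    d=q[:,:2]-ce;rr=np.hypot(*d.T);h=(rr>.052)&(rr<.08)
    print("handle",h.sum(),np.median(q[h],0),np.degrees(np.arctan2(*np.median(d[h],0)[::-1])))
    w=(P[...,2]>.03)&(P[...,2]<.1)&(np.hypot(P[...,0]-.479,P[...,1]+.155)<.08);q=P[w]
    f=least_squares(lambda p:np.hypot(*(q[:,:2]-p).T)-.042,[.479,-.155],loss="soft_l1",f_scale=.002);print("white",len(q),f.x)
s=manip=None
from cell import manip
s=manip.observe();print(toolR(s).round(3)); c=manip.capture("wrist");print(c["tool_from_camera"].round(3))
E
```

```text
scene 125
rim box [ 0.43663566 -0.36461908] [ 0.52597499 -0.28644763] [ 0.48130532 -0.32553336]
circ [ 0.49909192 -0.32453348] 0.03861807092100485 69
R-fixed fit [ 0.49904343 -0.31880329]
handle 30 [ 0.43778847 -0.30568052  0.08193002] 167.90819091391182
white 703 [ 0.49066083 -0.15394466]
side 479
rim box [ 0.44116599 -0.35470092] [ 0.53557793 -0.27769288] [ 0.48837196 -0.3161969 ]
circ [ 0.49597553 -0.31786964] 0.03798125773842108 66
R-fixed fit [ 0.49995896 -0.32095928]
handle 67 [ 0.43560599 -0.29912529  0.06653158] 161.25869902966335
white 661 [ 0.48904374 -0.15026236]
[[-0.925  0.379 -0.001]
 [ 0.379  0.925 -0.002]
 [ 0.    -0.002 -1.   ]]
[[ 0.001 -0.967 -0.255  0.065]
 [ 1.     0.001 -0.     0.001]
 [ 0.001 -0.255  0.967 -0.081]
 [ 0.     0.     0.     1.   ]]
```

Emit:
play_rows(slide=[[-0.302,-0.172,-0.02],[-0.302,-0.172,-0.02],[-0.302,-0.172,-0.02],[-0.302,-0.172,-0.02],[-0.302,-0.172,-0.02],[-0.302,-0.172,-0.02],[-0.302,-0.172,-0.02],[-0.302,-0.172,-0.02]], twist=[[0,0,0],[0,0,0],[0,0,0],[0,0,0],[0,0,0],[0,0,0],[0,0,0],[0,0,0]], fingers=[0.088,0.088,0.088,0.088,0.088,0.088,0.088,0.088])

```text
time_s: 0.82
tool_pos: [0.4617, 0.3607, 0.3218]
orientation: [-0.0, 0.193, 0.981, -0.0]
force: [0.5, 1.0, 0.7]
gripper_width: 0.996
```

Emit:
play_rows(slide=[[-0.121,-0.296,0],[-0.121,-0.296,0],[-0.121,-0.296,0],[-0.121,-0.296,0],[-0.121,-0.296,0],[-0.121,-0.296,0],[-0.121,-0.296,0],[-0.121,-0.296,0]], twist=[[0,0,0],[0,0,0],[0,0,0],[0,0,0],[0,0,0],[0,0,0],[0,0,0],[0,0,0]], fingers=[0.088,0.088,0.088,0.088,0.088,0.088,0.088,0.088])

```text
time_s: 1.48
tool_pos: [0.46, 0.0399, 0.3218]
orientation: [0.0, 0.194, 0.981, -0.001]
force: [-0.5, 0.6, -0.5]
gripper_width: 1.002
```

Emit:
play_rows(slide=[[-0.094,-0.307,0],[-0.094,-0.307,0],[-0.094,-0.307,0],[-0.094,-0.307,0],[-0.094,-0.307,0],[-0.094,-0.307,0],[-0.094,-0.307,0],[-0.094,-0.307,0]], twist=[[0,0,-5],[0,0,-5],[0,0,-5],[0,0,-5],[0,0,-5],[0,0,-5],[0,0,-5],[0,0,-5]], fingers=[0.05,0.05,0.05,0.05,0.05,0.05,0.05,0.05])

```text
time_s: 2.15
tool_pos: [0.4304, -0.28, 0.3217]
orientation: [-0.0, 0.151, 0.989, -0.0]
force: [-0.2, 0.6, 0.2]
gripper_width: 0.565
```

```bash
cat > look.py <<'E'
from h import *
from cell import manip
def grab(name,fn=None):
    s=manip.observe();c=manip.capture(name);P=cloud(c,toolR(s),s["tool_pos"])
    if fn: cv2.imwrite(f"pics/{fn}.png",c["pixels"])
    return s,c,P,hsv(c)
def to_tool(s,target,yaw_x=None):
    R=toolR(s);d=R.T@(np.array(target)-s["tool_pos"]);o=[d.round(4)]
    if yaw_x is not None:
        cur=np.degrees(np.arctan2(R[1,0],R[0,0]));o+=["twist_z",round(-((yaw_x-cur+180)%360-180),1)]
    return o
E
python3 - <<'E'
from look import *
s,c,P,H=grab("wrist","w1")
print(s["tool_pos"],s["qpos"])
near=(np.hypot(P[...,0]-.497,P[...,1]+.32)<.1)&(P[...,2]>.02)&(P[...,2]<.12)
red=((H[...,0]<12)|(H[...,0]>165))&(H[...,1]>60)
m=near&(P[...,2]>.088);t=P[m][:,:2]
from scipy.optimize import least_squares
for it in range(8):
    ce,r=circ(t) if it else (t.mean(0),.04);d=np.hypot(*(t-ce).T)
    if it: t=t[abs(d-r)<.005]
print("rim",ce,r,len(t),np.median(P[m][:,2]))
q=P[near&red];d=q[:,:2]-ce;rr=np.hypot(*d.T);h=(rr>.053)&(rr<.078)&(q[:,2]>.04);a=np.degrees(np.arctan2(d[h,1],d[h,0]))%360
print("handle",h.sum(),np.median(q[h],0),np.median(a),np.percentile(a,[5,95]),q[h,2].max())
E
```

```text
[ 0.43040018 -0.27999076  0.32171337] [-6.24817350e-01 -5.64177711e-02  1.92044432e+00 -8.69294774e-04
  1.27717386e+00 -1.89212081e+00]
rim [ 0.49905113 -0.32093837] 0.038496818807035336 479 0.09464738864362363
handle 177 [ 0.43828166 -0.30231192  0.08110174] 162.84903317178834 [158.19555273 168.39713956] 0.08746561897991856
```

View pics/w1.png

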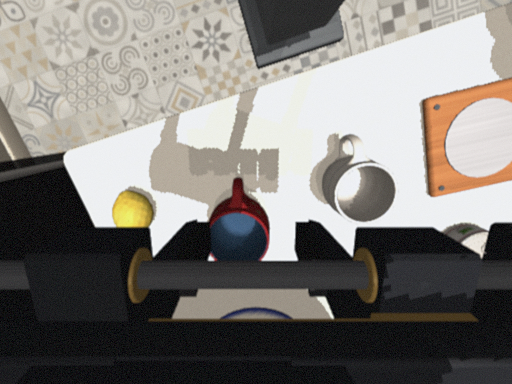

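The wrist view shows the red mug at (239,235) with its handle at (238,190), the white mug at (362,190) and the plate at (485,135). I'll flip the tool half a turn about its axis, so the last joint has room for the placing.

Emit:
play_rows(slide=[[-0.0167,-0.0192,0],[-0.0167,-0.0192,0],[-0.0167,-0.0192,0],[-0.0167,-0.0192,0],[-0.0167,-0.0192,0],[-0.0167,-0.0192,0],[-0.0167,-0.0192,0],[-0.0167,-0.0192,0]], twist=[[0,0,7],[0,0,14],[0,0,21],[0,0,28],[0,0,35],[0,0,42],[0,0,49],[0,0,56]], fingers=[0.05,0.05,0.05,0.05,0.05,0.05,0.05,0.05])

```text
time_s: 2.87
tool_pos: [0.4415, -0.2998, 0.3215]
orientation: [-0.0, 0.599, 0.801, 0.0]
force: [0.2, 0.1, 0.5]
gripper_width: 0.564
```

Emit:
play_rows(slide=[[0,0,0],[0,0,0],[0,0,0],[0,0,0],[0,0,0],[0,0,0],[0,0,0],[0,0,0]], twist=[[0,0,7],[0,0,14],[0,0,21],[0,0,28],[0,0,35],[0,0,42],[0,0,49],[0,0,56]], fingers=[0.05,0.05,0.05,0.05,0.05,0.05,0.05,0.05])

```text
time_s: 3.53
tool_pos: [0.4415, -0.2997, 0.3215]
orientation: [-0.0, 0.905, 0.426, -0.0]
force: [0.4, 0.5, -0.6]
gripper_width: 0.566
```

Emit:
play_rows(slide=[[0,0,0],[0,0,0],[0,0,0],[0,0,0],[0,0,0],[0,0,0],[0,0,0],[0,0,0]], twist=[[0,0,7],[0,0,14],[0,0,21],[0,0,28],[0,0,35],[0,0,42],[0,0,49],[0,0,56]], fingers=[0.05,0.05,0.05,0.05,0.05,0.05,0.05,0.05])

```text
time_s: 4.2
tool_pos: [0.4415, -0.2998, 0.3215]
orientation: [-0.0, 0.999, -0.049, -0.0]
force: [0.3, 0.0, -0.7]
gripper_width: 0.568
```

Emit:
play_rows(slide=[[0,0,0.04],[0,0,0.08],[0,0,0.1],[0,0,0.1],[0,0,0.1],[0,0,0.1],[0,0,0.1],[0,0,0.1]], twist=[[0,0,7],[0,0,12],[0,0,12],[0,0,12],[0,0,12],[0,0,12],[0,0,12],[0,0,12]], fingers=[0.05,0.05,0.05,0.05,0.05,0.05,0.05,0.05])

```text
time_s: 4.87
tool_pos: [0.4429, -0.301, 0.2243]
orientation: [0.001, 0.989, -0.15, 0.002]
force: [0.1, 0.7, -0.4]
gripper_width: 0.572
```

```bash
python3 - <<'E'
from look import *
s,c,P,H=grab("wrist","w2")
print(s["tool_pos"],s["qpos"],to_tool(s,[.4407,-.3032,.114],-17))
ce=np.array([.499,-.321])
near=(np.hypot(P[...,0]-.497,P[...,1]+.32)<.1)&(P[...,2]>.02)&(P[...,2]<.12)
red=((H[...,0]<12)|(H[...,0]>165))&(H[...,1]>60)
q=P[near&red];d=q[:,:2]-ce;rr=np.hypot(*d.T);h=(rr>.053)&(rr<.078)&(q[:,2]>.04);a=np.degrees(np.arctan2(d[h,1],d[h,0]))%360
print("handle",h.sum(),np.median(q[h],0) if h.any() else 0,np.median(a))
E
```

```text
[ 0.44286061 -0.30102161  0.22429506] [-6.43508383e-01  6.23771009e-02  1.98749539e+00  1.21517892e-05
  1.08747658e+00  1.22865362e+00] [array([-0.0019,  0.0026,  0.1103]), 'twist_z', np.float64(-0.3)]
handle 157 [ 0.4429371  -0.30406957  0.08412682] 163.6892709523855
```

Emit:
play_rows(slide=[[-0.002,0.003,0.03],[-0.002,0.003,0.06],[-0.002,0.003,0.085],[-0.002,0.003,0.1],[-0.002,0.003,0.11],[-0.002,0.003,0.11],[-0.002,0.003,0.11],[-0.002,0.003,0.11]], twist=[[0,0,0],[0,0,0],[0,0,0],[0,0,0],[0,0,0],[0,0,0],[0,0,0],[0,0,0]], fingers=[0.05,0.05,0.05,0.05,0.05,0.05,0.05,0.05])

```text
time_s: 5.58
tool_pos: [0.4399, -0.3033, 0.1135]
orientation: [0.001, 0.989, -0.15, 0.001]
force: [0.2, -0.1, 0.1]
gripper_width: 0.565
```

Emit:
play_rows(slide=[[0,0,0],[0,0,0],[0,0,0],[0,0,0],[0,0,0],[0,0,0],[0,0,0],[0,0,0]], twist=[[0,0,0],[0,0,0],[0,0,0],[0,0,0],[0,0,0],[0,0,0],[0,0,0],[0,0,0]], fingers=[0.03,0.02,0.01,0.0,0.0,0.0,0.0,0.0], newtons=50)

```text
time_s: 6.25
tool_pos: [0.4389, -0.3026, 0.112]
orientation: [0.0, 0.989, -0.15, 0.0]
force: [-1.1, 0.0, 2.2]
gripper_width: 0.13
```

```bash
python3 - <<'E'
from look import *
s=manip.observe();print(s["tool_pos"],toolR(s).round(3),s["force"],s["gripper_width"]*.0881)
E
```

```text
[ 0.43889494 -0.30258644  0.11200339] [[ 0.955 -0.297  0.   ]
 [-0.297 -0.955 -0.   ]
 [ 0.     0.    -1.   ]] [-1.06307032  0.03082791  2.19688198] 0.011433977728995954
```

Emit:
play_rows(slide=[[0,0,-0.01],[0,0,-0.025],[0,0,-0.045],[0,0,-0.07],[0,0,-0.095],[0,0,-0.115],[0,0,-0.125],[0,0,-0.125]], twist=[[0,0,0],[0,0,0],[0,0,0],[0,0,0],[0,0,0],[0,0,0],[0,0,0],[0,0,0]], fingers=[0,0,0,0,0,0,0,0])

```text
time_s: 6.92
tool_pos: [0.4399, -0.3032, 0.2397]
orientation: [0.001, 0.989, -0.15, 0.002]
force: [0.7, 0.0, -2.7]
gripper_width: 0.132
```

```bash
python3 - <<'E'
from look import *
s=manip.observe();print(s["tool_pos"],s["force"],s["gripper_width"]*.0881)
s,c,P,H=grab("scene","s2");s,d,Q,G=grab("side","sd2")
for n,c_,P_,H_ in(("scene",c,P,H),("side",d,Q,G)):
    or_=(H_[...,0]>4)&(H_[...,0]<20)&(H_[...,1]>110)&(np.hypot(P_[...,0]-.49,P_[...,1]-.085)<.15)&(P_[...,2]<.03)
    q=P_[or_][:,:2];print(n,"board",cv2.minAreaRect((q*1000).astype(np.float32)),len(q),np.median(P_[or_][:,2]))
    pl=(H_[...,1]<60)&(np.hypot(P_[...,0]-.487,P_[...,1]-.046)<.052)&(P_[...,2]<.03)
    # plate = non-orange inside board region; outline via mask
    m=(~((H_[...,0]>2)&(H_[...,0]<22)&(H_[...,1]>90))&(np.hypot(P_[...,0]-.487,P_[...,1]-.046)<.066)&(P_[...,2]<.03)&(P_[...,2]>.009)).astype(np.uint8)
    cs,_=cv2.findContours(cv2.morphologyEx(m,cv2.MORPH_OPEN,np.ones((3,3))),cv2.RETR_EXTERNAL,cv2.CHAIN_APPROX_NONE)
    cc=max(cs,key=cv2.contourArea)[:,0];pp=P_[cc[:,1],cc[:,0],:2];print("plate",circ(pp),len(pp),cv2.minEnclosingCircle((pp*1000).astype(np.float32)))
w=np.zeros((600,800,3),np.uint8);w[:300]=cv2.resize(c["pixels"][135:270,90:370],(800,300),interpolation=cv2.INTER_CUBIC)
w[300:]=cv2.resize(d["pixels"][165:285,120:440],(800,300),interpolation=cv2.INTER_CUBIC);cv2.imwrite("pics/zoom2.png",w)
E
```

```text
[ 0.43988958 -0.30318204  0.23971077] [ 0.70633499  0.01646126 -2.65751152] 0.011618735519449962
scene board ((489.2254333496094, 84.30862426757812), (227.56480407714844, 144.55264282226562), 85.94477844238281) 763 0.014621577263867074
plate (array([0.48882048, 0.04876073]), np.float64(0.05449694173453877)) 77 ((489.3870544433594, 51.237586975097656), 59.79311752319336)
side board ((488.859619140625, 154.53973388671875), (97.81526184082031, 141.3433380126953), 86.15116882324219) 488 0.01273347946663086Traceback (most recent call last):
  File "<stdin>", line 11, in <module>
ValueError: max() iterable argument is empty
```

Emit:
play_rows(slide=[[-0.002,-0.014,0],[-0.005,-0.036,0],[-0.008,-0.058,0],[-0.011,-0.08,0],[-0.014,-0.102,0],[-0.017,-0.124,0],[-0.019,-0.138,0],[-0.02,-0.144,0]], twist=[[0,0,-5],[0,0,-12],[0,0,-19],[0,0,-26],[0,0,-33],[0,0,-40],[0,0,-47],[0,0,-53]], fingers=[0,0,0,0,0,0,0,0])

```text
time_s: 7.68
tool_pos: [0.4612, -0.1566, 0.2342]
orientation: [-0.002, 0.951, 0.31, -0.002]
force: [-1.1, 0.9, -3.2]
gripper_width: 0.133
```

```bash
python3 - <<'E'
from look import *
s=manip.observe();print(s["tool_pos"],to_tool(s,[.488,-.016,.24],90))
E
```

```text
[ 0.46121199 -0.15661781  0.23416717] [array([ 0.1046, -0.0978, -0.0056]), 'twist_z', np.float64(-53.8)]
```

Emit:
play_rows(slide=[[0.011,-0.01,0],[0.027,-0.025,0],[0.044,-0.041,0],[0.061,-0.057,0],[0.078,-0.073,0],[0.092,-0.086,0],[0.101,-0.094,0],[0.105,-0.098,0]], twist=[[0,0,-5],[0,0,-12],[0,0,-19],[0,0,-26],[0,0,-33],[0,0,-40],[0,0,-47],[0,0,-54]], fingers=[0,0,0,0,0,0,0,0])

```text
time_s: 8.35
tool_pos: [0.4894, -0.0164, 0.2343]
orientation: [-0.002, 0.706, 0.708, -0.001]
force: [-0.1, -0.1, -3.4]
gripper_width: 0.132
```

```bash
python3 - <<'E'
from look import *
s=manip.observe();print(s["tool_pos"],s["qpos"],to_tool(s,[.488,-.016,.24],90))
s,c,P,H=grab("scene");s,d,Q,G=grab("side")
w=np.zeros((600,800,3),np.uint8);w[:300]=cv2.resize(c["pixels"][115:235,90:330],(600,300),interpolation=cv2.INTER_CUBIC)[:,:800] if 0 else cv2.resize(c["pixels"][125:230,90:370],(800,300),interpolation=cv2.INTER_CUBIC)
w[300:]=cv2.resize(d["pixels"][155:275,120:440],(800,300),interpolation=cv2.INTER_CUBIC);cv2.imwrite("pics/zoom2.png",w)
red=((H[...,0]<12)|(H[...,0]>165))&(H[...,1]>60)&(np.hypot(P[...,0]-.488,P[...,1]-.047)<.07)&(P[...,2]>.09)
q=P[red];t=q[q[:,2]>.2];print(len(t),t.min(0),t.max(0),circ(t[:,:2]))
s,c,P,H=grab("wrist")
m=(np.hypot(P[...,0]-.488,P[...,1]-.047)<.07)&(P[...,2]>.2)&(P[...,2]<.25);q=P[m];print("wrist",len(q),q.min(0),q.max(0),circ(q[:,:2]))
A=np.c_[q[:,:2],np.ones(len(q))];print("slope",np.linalg.lstsq(A,q[:,2],rcond=None)[0])
E
```

```text
[ 0.48942557 -0.01641668  0.23433486] [-8.46290893e-02 -3.19607580e-02  2.06337717e+00  4.52799362e-04
  1.11431676e+00 -8.77868174e-02] [array([ 0.0004, -0.0014, -0.0057]), 'twist_z', np.float64(0.2)]
3 [ 0.47763568 -0.01860367  0.20062175] [0.49662018 0.00739879 0.20277656] (array([0.49784942, 0.00158657]), np.float64(0.020227625903435045))
wrist 22499 [ 0.42824438 -0.02266846  0.20000064] [0.54760922 0.08730255 0.24999922] (array([0.48950665, 0.04120597]), np.float64(0.04125715318594413))
slope [ 0.00205714 -0.21723287  0.22843413]
```

View pics/zoom2.png

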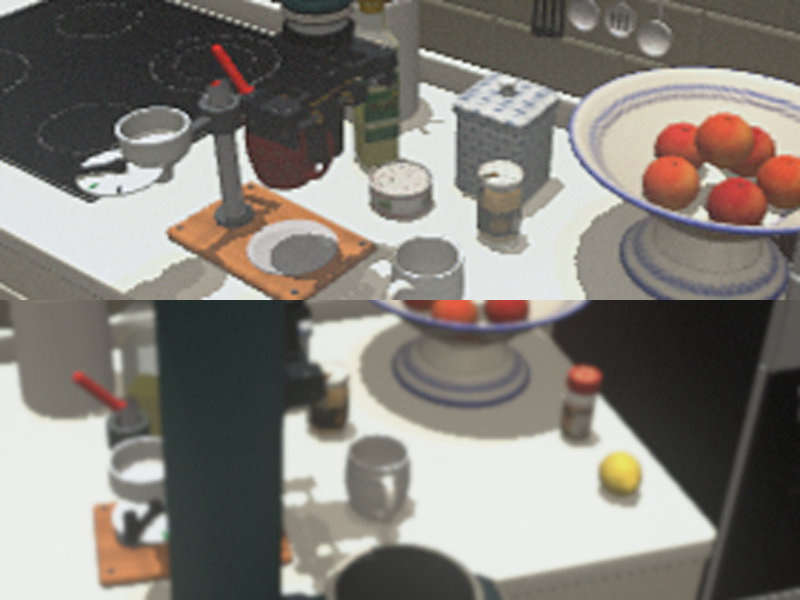

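The scene zoom shows the mug held above the plate at (290,150), clear of the dripper and post, with its handle towards the gripper. A quick check of its tilt follows.

```bash
python3 - <<'E'
from look import *
s,c,P,H=grab("wrist","w3")
red=((H[...,0]<12)|(H[...,0]>165))&(H[...,1]>60)
q=P[red&(P[...,2]>.1)&(P[...,2]<.24)&(np.hypot(P[...,0]-.488,P[...,1]-.047)<.07)];print(len(q),q.min(0),q.max(0))
for lo in np.arange(0,.1,.02):
    b=q[(q[:,1]>=lo)&(q[:,1]<lo+.02)]
    if len(b)>5: print(lo.round(2),len(b),"top z",np.percentile(b[:,2],95).round(4),b[:,0].min().round(3),b[:,0].max().round(3))
E
```

```text
6345 [ 0.44965339 -0.02184431  0.1767617 ] [0.53008514 0.08670278 0.2399952 ]
0.0 1492 top z 0.219 0.462 0.519
0.02 904 top z 0.219 0.451 0.529
0.04 828 top z 0.2189 0.45 0.53
0.06 1251 top z 0.2189 0.452 0.528
0.08 942 top z 0.2188 0.466 0.514
```

Emit:
play_rows(slide=[[0,0,0.025],[0,0,0.045],[0,0,0.06],[0,0,0.07],[0,0,0.078],[0,0,0.083],[0,0,0.086],[0,0,0.086]], twist=[[0,0,0],[0,0,0],[0,0,0],[0,0,0],[0,0,0],[0,0,0],[0,0,0],[0,0,0]], fingers=[0,0,0,0,0,0,0,0])

```text
time_s: 9.22
tool_pos: [0.4906, -0.0183, 0.1507]
orientation: [-0.0, 0.709, 0.705, -0.0]
force: [0.2, 0.5, -2.7]
gripper_width: 0.13
```

Emit:
play_rows(slide=[[0.004,-0.002,0.006],[0.004,-0.002,0.011],[0.004,-0.002,0.015],[0.004,-0.002,0.018],[0.004,-0.002,0.02],[0.004,-0.002,0.021],[0.004,-0.002,0.021],[0.004,-0.002,0.021]], twist=[[0,0,0],[0,0,0],[0,0,0],[0,0,0],[0,0,0],[0,0,0],[0,0,0],[0,0,0]], fingers=[0,0,0,0,0,0,0,0])

```text
time_s: 9.88
tool_pos: [0.4887, -0.0142, 0.1299]
orientation: [0.0, 0.709, 0.705, 0.0]
force: [0.2, -0.1, -2.7]
gripper_width: 0.133
```

Emit:
play_rows(slide=[[0,0,0.001],[0,0,0.002],[0,0,0.002],[0,0,0.002],[0,0,0.002],[0,0,0.002],[0,0,0.002],[0,0,0.002]], twist=[[0,0,0],[0,0,0],[0,0,0],[0,0,0],[0,0,0],[0,0,0],[0,0,0],[0,0,0]], fingers=[0,0,0,0,0,0.015,0.03,0.045])

```text
time_s: 10.55
tool_pos: [0.4887, -0.014, 0.1279]
orientation: [0.0, 0.709, 0.705, 0.0]
force: [-0.1, -0.2, 0.0]
gripper_width: 0.296
```

Emit:
play_rows(slide=[[0,0,0],[0,0,0],[0,0,0],[0,0,0],[0,0,-0.02],[0,0,-0.05],[0,0,-0.085],[0,0,-0.12]], twist=[[0,0,0],[0,0,0],[0,0,0],[0,0,0],[0,0,0],[0,0,0],[0,0,0],[0,0,0]], fingers=[0.05,0.05,0.05,0.05,0.05,0.05,0.05,0.05])

```text
time_s: 11.22
tool_pos: [0.4878, -0.0141, 0.2484]
orientation: [-0.001, 0.709, 0.705, -0.001]
force: [-0.1, -0.3, 0.0]
gripper_width: 0.57
```

```bash
python3 - <<'E'
from look import *
s,c,P,H=grab("wrist","w4");print(s["tool_pos"],s["force"],s["qpos"])
red=((H[...,0]<12)|(H[...,0]>165))&(H[...,1]>60)
q=P[red&(P[...,2]>.08)&(P[...,2]<.15)&(np.hypot(P[...,0]-.488,P[...,1]-.047)<.07)]
t=q[np.percentile(q[:,2],90)-.004<q[:,2]];print("mug",q.min(0),q.max(0),circ(t[:,:2]),len(t))
for lo in(.0,.04,.08):
    b=q[abs(q[:,1]-lo)<.015];print(lo,len(b),np.percentile(b[:,2],95) if len(b) else 0)
# dripper rim & knob & clamp
for n in("wrist","scene"):
    s,c,P,H=grab(n)
    m=(P[...,2]>.198)&(P[...,2]<.208)&(np.hypot(P[...,0]-.393,P[...,1]-.147)<.06)&(H[...,2]>120);q=P[m]
    if len(q)>20: print(n,"drip",len(q),circ(q[:,:2]))
E
```

```text
[ 0.48775979 -0.01407802  0.24837717] [-0.08993437 -0.33906817  0.01072073] [-7.99116780e-02 -5.00175469e-02  2.05315789e+00  1.25030750e-05
  1.14058710e+00 -7.50838532e-02]
mug [ 0.44905761 -0.01946783  0.08036499] [0.52966197 0.09143075 0.11486295] (array([0.48951144, 0.05116719]), np.float64(0.038736508885652575)) 1285
0.0 564 0.11284446024700351
0.04 335 0.11379073756296888
0.08 544 0.11389480349432275
scene drip 103 (array([0.39284727, 0.14778545]), np.float64(0.037949850838425406))
```

View pics/w4.png

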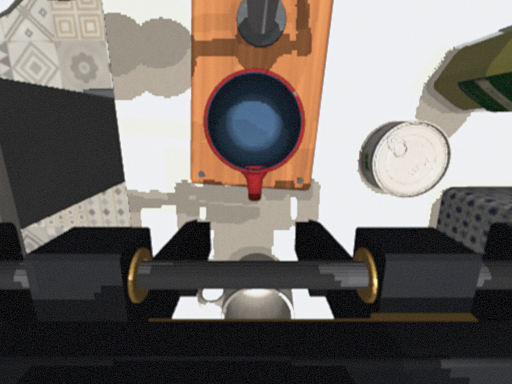

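The wrist view shows the red mug centred on the board at (254,121) with the handle at (254,185) and the white mug untouched; the measured centre is about 3 mm off the plate's centre. Next I swing the dripper by pushing its wall from behind with closed fingers.

Emit:
play_rows(slide=[[0,0,-0.04],[0,0,-0.06],[0.03,-0.013,-0.06],[0.067,-0.029,-0.06],[0.105,-0.045,-0.06],[0.143,-0.061,-0.06],[0.18,-0.077,-0.06],[0.215,-0.092,-0.06]], twist=[[0,0,0],[0,0,0],[0,0,0],[0,0,0],[0,0,0],[0,0,0],[0,0,0],[0,0,0]], fingers=[0,0,0,0,0,0,0,0])

```text
time_s: 12.03
tool_pos: [0.3957, 0.2025, 0.306]
orientation: [-0.001, 0.709, 0.705, -0.001]
force: [1.7, 0.4, -0.5]
gripper_width: 0.005
```

```bash
python3 - <<'E'
from look import *
s,c,P,H=grab("wrist","w5");print(s["tool_pos"],s["qpos"][5],to_tool(s,[.393,.212,.244],90))
m=(P[...,2]>.197)&(P[...,2]<.209)&(np.hypot(P[...,0]-.393,P[...,1]-.147)<.06)&(H[...,2]>120);q=P[m]
print("drip",len(q),circ(q[:,:2]) if len(q)>9 else "")
s,c,P,H=grab("scene")
m=(P[...,2]>.197)&(P[...,2]<.209)&(np.hypot(P[...,0]-.393,P[...,1]-.147)<.06)&(H[...,2]>120);q=P[m];print("scene drip",len(q),circ(q[:,:2]))
E
```

```text
[0.39567265 0.2025476  0.30601225] 0.4220049026909504 [array([ 0.0095, -0.0026,  0.062 ]), 'twist_z', np.float64(-0.3)]
drip 131 (array([0.39438749, 0.13256887]), np.float64(0.019431733121796312))
scene drip 64 (array([0.3921817 , 0.14792624]), np.float64(0.03734054682999553))
```

Emit:
play_rows(slide=[[0.0095,-0.003,0.01],[0.0095,-0.003,0.03],[0.0095,-0.003,0.05],[0.0095,-0.003,0.06],[0.0095,-0.003,0.062],[0.0095,-0.003,0.062],[0.0095,-0.003,0.062],[0.0095,-0.003,0.062]], twist=[[0,0,0],[0,0,0],[0,0,0],[0,0,0],[0,0,0],[0,0,0],[0,0,0],[0,0,0]], fingers=[0,0,0,0,0,0,0,0])

```text
time_s: 12.8
tool_pos: [0.3955, 0.2107, 0.2469]
orientation: [0.0, 0.709, 0.705, 0.001]
force: [0.0, 0.3, 0.3]
gripper_width: 0.006
```

```bash
cat > arc.py <<'E'
from look import *
import sys
post=np.array([.4958,.1517]);A0=np.radians(265.8)
def P(ph,back=.049):
    a=A0+np.radians(ph);u=np.array([np.cos(a),np.sin(a)]);t=np.array([-u[1],u[0]]);return post+.105*u-back*t,175.8+ph
if __name__=="__main__":
    s=manip.observe();print(s["tool_pos"],s["force"],s["gripper_width"])
    for ph in np.linspace(float(sys.argv[1]),float(sys.argv[2]),8):
        p,y=P(ph);print(round(ph,1),to_tool(s,[*p,.244],y))
E
python3 arc.py -84 -46
```

```text
[0.39554258 0.21072628 0.24687967] [0.01160887 0.29386357 0.30416208] 0.006379261603876309
-84.0 [array([-0.0134, -0.0062,  0.0029]), 'twist_z', np.float64(-2.1)]
-78.6 [array([-0.0237, -0.0099,  0.0028]), 'twist_z', np.float64(-7.6)]
-73.1 [array([-0.0343, -0.0127,  0.0028]), 'twist_z', np.float64(-13.0)]
-67.7 [array([-0.0451, -0.0145,  0.0028]), 'twist_z', np.float64(-18.4)]
-62.3 [array([-0.0561, -0.0153,  0.0028]), 'twist_z', np.float64(-23.8)]
-56.9 [array([-0.067 , -0.015 ,  0.0028]), 'twist_z', np.float64(-29.3)]
-51.4 [array([-0.0779, -0.0136,  0.0028]), 'twist_z', np.float64(-34.7)]
-46.0 [array([-0.0887, -0.0113,  0.0028]), 'twist_z', np.float64(-40.1)]
```

Emit:
play_rows(slide=[[-0.0134,-0.006,0.002],[-0.0237,-0.01,0.002],[-0.034,-0.0127,0.002],[-0.045,-0.0145,0.002],[-0.056,-0.0153,0.002],[-0.067,-0.015,0.002],[-0.078,-0.0136,0.002],[-0.0887,-0.0113,0.002]], twist=[[0,0,-2],[0,0,-7.5],[0,0,-13],[0,0,-18.5],[0,0,-24],[0,0,-29],[0,0,-34.5],[0,0,-40]], fingers=[0,0,0,0,0,0,0,0])

```text
time_s: 13.47
tool_pos: [0.3841, 0.1235, 0.246]
orientation: [0.001, 0.423, 0.906, 0.003]
force: [0.1, 8.0, 0.9]
gripper_width: -0.0
```

```bash
python3 arc.py -43 -8; python3 - <<'E'
from look import *
for n in("wrist","scene","side"):
    s,c,P,H=grab(n,"p_"+n)
    m=(P[...,2]>.197)&(P[...,2]<.209)&(np.hypot(P[...,0]-.42,P[...,1]-.09)<.1)&(H[...,2]>120)&(H[...,1]<60);q=P[m]
    if len(q)>20:
        ce,r=circ(q[:,:2]);print(n,len(q),ce,r,"collar deg",np.degrees(np.arctan2(ce[1]-.1517,ce[0]-.4958))%360-265.8)
E
```

```text
[0.38414604 0.123486   0.24595838] [0.09831943 8.04393143 0.89546747] -7.371521283553398e-05
-43.0 [array([-0.0063, -0.0036,  0.0019]), 'twist_z', np.float64(-2.8)]
-38.0 [array([-0.0159, -0.007 ,  0.0019]), 'twist_z', np.float64(-7.8)]
-33.0 [array([-0.0256, -0.0096,  0.0019]), 'twist_z', np.float64(-12.8)]
-28.0 [array([-0.0356, -0.0113,  0.0018]), 'twist_z', np.float64(-17.8)]
-23.0 [array([-0.0457, -0.0121,  0.0018]), 'twist_z', np.float64(-22.8)]
-18.0 [array([-0.0558, -0.012 ,  0.0018]), 'twist_z', np.float64(-27.8)]
-13.0 [array([-0.0659, -0.0111,  0.0018]), 'twist_z', np.float64(-32.8)]
-8.0 [array([-0.0758, -0.0093,  0.0018]), 'twist_z', np.float64(-37.8)]
scene 90 [0.41889178 0.08179289] 0.0377931565203283 collar deg -43.53016734181071
```

Emit:
play_rows(slide=[[-0.0063,-0.0036,0],[-0.016,-0.007,0],[-0.0256,-0.0096,0],[-0.0356,-0.0113,0],[-0.0457,-0.0121,0],[-0.0558,-0.012,0],[-0.0659,-0.0111,0],[-0.0758,-0.0093,0]], twist=[[0,0,-3],[0,0,-8],[0,0,-13],[0,0,-18],[0,0,-23],[0,0,-28],[0,0,-33],[0,0,-38]], fingers=[0,0,0,0,0,0,0,0])

```text
time_s: 14.28
tool_pos: [0.4233, 0.0589, 0.2441]
orientation: [-0.002, 0.106, 0.994, 0.001]
force: [-4.2, 5.3, 2.1]
gripper_width: 0.003
```

```bash
python3 arc.py -6 0; python3 - <<'E'
from look import *
for n in("wrist","scene","side"):
    s,c,P,H=grab(n,"q_"+n)
    m=(P[...,2]>.197)&(P[...,2]<.209)&(np.hypot(P[...,0]-.47,P[...,1]-.05)<.065)&(H[...,2]>120)&(H[...,1]<60);q=P[m]
    if len(q)>20:
        ce,r=circ(q[:,:2]);print(n,len(q),ce,r,"collar deg",np.degrees(np.arctan2(ce[1]-.1517,ce[0]-.4958))%360-265.8)
E
```

```text
[0.42334957 0.058865   0.24414455] [-4.21228739  5.30892967  2.07286164] 0.0032785872120288627
-6.0 [array([-0.0059, -0.0006,  0.0001]), 'twist_z', np.float64(-2.0)]
-5.1 [array([-0.0075, -0.0013,  0.0001]), 'twist_z', np.float64(-2.8)]
-4.3 [array([-0.0091, -0.0019,  0.0001]), 'twist_z', np.float64(-3.7)]
-3.4 [array([-0.0107, -0.0025,  0.0001]), 'twist_z', np.float64(-4.6)]
-2.6 [array([-0.0123, -0.0031,  0.0001]), 'twist_z', np.float64(-5.4)]
-1.7 [array([-0.014 , -0.0037,  0.0001]), 'twist_z', np.float64(-6.3)]
-0.9 [array([-0.0156, -0.0042,  0.0001]), 'twist_z', np.float64(-7.1)]
0.0 [array([-0.0173, -0.0048,  0.0001]), 'twist_z', np.float64(-8.0)]
scene 21 [0.47367949 0.04119037] 0.030479024561224734 collar deg -7.1191989065825965
```

Emit:
play_rows(slide=[[-0.006,-0.0006,0],[-0.009,-0.002,0],[-0.012,-0.003,0],[-0.0145,-0.004,0],[-0.0165,-0.0048,0],[-0.0165,-0.0048,0],[-0.0165,-0.0048,0],[-0.0165,-0.0048,0]], twist=[[0,0,-2],[0,0,-4],[0,0,-6],[0,0,-7],[0,0,-8],[0,0,-8],[0,0,-8],[0,0,-8]], fingers=[0,0,0,0,0,0,0,0])

```text
time_s: 15.1
tool_pos: [0.4376, 0.0499, 0.2436]
orientation: [-0.002, 0.039, 0.999, -0.0]
force: [-5.3, -0.2, 2.0]
gripper_width: 0.005
```

Emit:
play_rows(slide=[[0.005,0,0],[0.01,0,0],[0.015,0,0],[0.015,0,-0.02],[0.015,0,-0.05],[0.015,0,-0.08],[0,-0.02,-0.1],[0,-0.03,-0.1]], twist=[[0,0,0],[0,0,0],[0,0,0],[0,0,0],[0,0,0],[0,0,0],[0,0,0],[0,0,0]], fingers=[0,0,0,0,0,0,0,0])

```text
time_s: 15.77
tool_pos: [0.4402, 0.0191, 0.3496]
orientation: [0.006, 0.037, 0.999, -0.0]
force: [1.2, 0.1, 0.9]
gripper_width: 0.003
```

```bash
python3 - <<'E'
from look import *
for n in("scene","side","wrist"):
    s,c,P,H=grab(n,"r_"+n)
    m=(P[...,2]>.197)&(P[...,2]<.209)&(np.hypot(P[...,0]-.485,P[...,1]-.05)<.065)&(H[...,2]>120)&(H[...,1]<60);q=P[m]
    if len(q)>20:
        ce,r=circ(q[:,:2]);print(n,len(q),ce,r,"collar deg",np.degrees(np.arctan2(ce[1]-.1517,ce[0]-.4958))%360-265.8)
    v=(H[...,2]<60)&(P[...,2]>.2)&(P[...,2]<.215)&(np.hypot(P[...,0]-.485,P[...,1]+.06)<.07);q=P[v];print(n,"knob?",len(q),np.median(q,0) if len(q) else "")
    rd=((H[...,0]<8)|(H[...,0]>170))&(H[...,1]>120)&(P[...,2]>.17)&(P[...,2]<.235)&(np.hypot(P[...,0]-.48,P[...,1]-.19)<.1);q=P[rd];print(n,"clamp",len(q),q[np.argmax(q[:,2])] if len(q) else "",q.min(0) if len(q) else "",q.max(0) if len(q) else "")
    rd=((H[...,0]<8)|(H[...,0]>170))&(H[...,1]>100)
print(s["tool_pos"])
a,b=[cv2.imread(f"pics/r_{n}.png") for n in("scene","wrist")]
w=np.zeros((600,800,3),np.uint8);w[:300,:700]=cv2.resize(a[130:235,100:345],(700,300),interpolation=cv2.INTER_CUBIC);w[300:,:400]=cv2.resize(b,(400,300))
cd=cv2.imread("pics/r_side.png");w[300:,400:]=cv2.resize(cd[165:285,130:290],(400,300),interpolation=cv2.INTER_CUBIC);cv2.imwrite("pics/zoom3.png",w)
E
```

```text
scene 92 [0.48832187 0.04693729] 0.03786647195430516 collar deg 0.11705913857963424
scene knob? 13 [ 0.44115905 -0.04531131  0.21042826]
scene clamp 76 [0.46149275 0.20538726 0.22724303] [0.45257914 0.15510134 0.17295732] [0.50623627 0.20903517 0.22724303]
side knob? 0 
side clamp 15 [0.45368147 0.2129009  0.2276639 ] [0.44797332 0.1588243  0.20567055] [0.49831838 0.2133961  0.2276639 ]
wrist 274 [0.48535821 0.05079228] 0.03616255151686389 collar deg -1.707857571767022
wrist knob? 258 [ 0.44348678 -0.03853225  0.20890016]
wrist clamp 1283 [0.45634492 0.20940293 0.22624516] [0.44998686 0.15475055 0.17002505] [0.51001452 0.21424382 0.22624516]
[0.43720214 0.01893795 0.34458776]
```

View pics/zoom3.png

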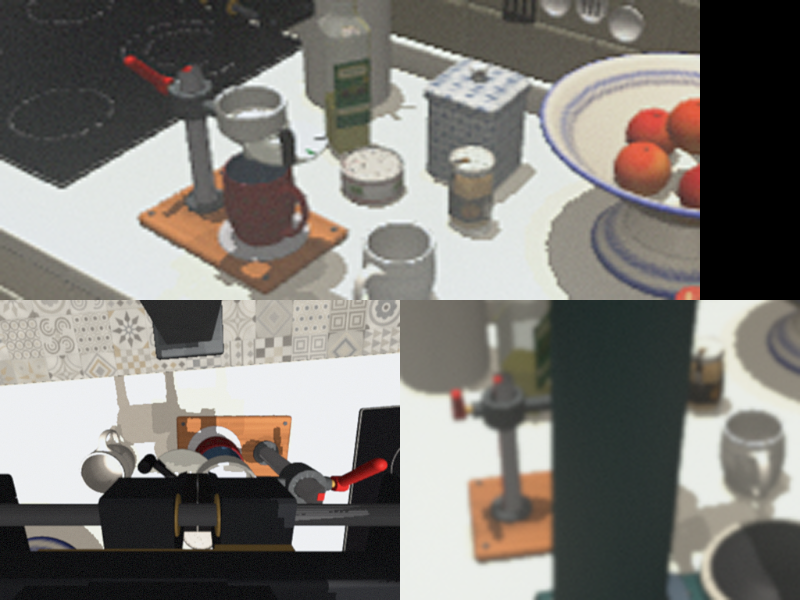

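The composite shows the dripper over the mug, the clamp handle at (150,75) in the scene part slanting towards the robot, and the flow knob off to one side. The collar measures within about 2° of zero. Next I press the clamp.

Emit:
play_rows(slide=[[0,0.03,0.01],[-0.001,0.07,0.02],[-0.001,0.105,0.03],[-0.002,0.14,0.04],[-0.003,0.17,0.044],[-0.003,0.187,0.044],[-0.003,0.187,0.044],[-0.003,0.187,0.044]], twist=[[0,0,0],[0,0,0],[0,0,0],[0,0,0],[0,0,0],[0,0,0],[0,0,0],[0,0,0]], fingers=[0,0,0,0,0,0,0,0])

```text
time_s: 16.58
tool_pos: [0.4524, 0.2066, 0.2977]
orientation: [-0.002, 0.036, 0.999, -0.001]
force: [0.5, 0.2, -1.0]
gripper_width: 0.005
```

```bash
python3 - <<'E'
from look import *
s=manip.observe();print(s["tool_pos"],to_tool(s,[.4537,.205,.241],175.8))
E
```

```text
[0.45235268 0.20664655 0.29767222] [array([-0.0017, -0.0014,  0.0567]), 'twist_z', np.float64(0.1)]
```

Emit:
play_rows(slide=[[-0.0017,-0.0014,0.01],[-0.0017,-0.0014,0.018],[-0.0017,-0.0014,0.026],[-0.0017,-0.0014,0.034],[-0.0017,-0.0014,0.042],[-0.0017,-0.0014,0.049],[-0.0017,-0.0014,0.054],[-0.0017,-0.0014,0.057]], twist=[[0,0,0],[0,0,0],[0,0,0],[0,0,0],[0,0,0],[0,0,0],[0,0,0],[0,0,0]], fingers=[0,0,0,0,0,0,0,0])

```text
time_s: 17.25
tool_pos: [0.4551, 0.2042, 0.2416]
orientation: [-0.001, 0.037, 0.999, -0.0]
force: [-0.7, -0.9, 1.5]
gripper_width: 0.005
```

Emit:
play_rows(slide=[[0,0,0.001],[0,0,0.002],[0,0,0.003],[0,0,0.003],[0,0,0.003],[0,0,0.003],[0,0,0.003],[0,0,0.003]], twist=[[0,0,0],[0,0,0],[0,0,0],[0,0,0],[0,0,0],[0,0,0],[0,0,0],[0,0,0]], fingers=[0,0,0,0,0,0,0,0])

```text
time_s: 17.92
tool_pos: [0.4557, 0.2046, 0.24]
orientation: [0.0, 0.037, 0.999, 0.0]
force: [0.6, 0.6, -0.1]
gripper_width: 0.006
```

Emit:
play_rows(slide=[[0,0,0.001],[0,0,0.002],[0,0,0.003],[0,0,0.003],[0,0,0.003],[0,0,0.003],[0,0,0.003],[0,0,0.003]], twist=[[0,0,0],[0,0,0],[0,0,0],[0,0,0],[0,0,0],[0,0,0],[0,0,0],[0,0,0]], fingers=[0,0,0,0,0,0,0,0])

```text
time_s: 18.58
tool_pos: [0.4558, 0.2047, 0.2388]
orientation: [0.0, 0.037, 0.999, 0.0]
force: [-4.9, -1.2, 10.6]
gripper_width: 0.004
```

Emit:
play_rows(slide=[[0,0,-0.02],[0,0,-0.05],[0,0,-0.07],[0.002,-0.04,-0.07],[0.005,-0.08,-0.07],[0.008,-0.12,-0.07],[0.01,-0.16,-0.07],[0.012,-0.195,-0.07]], twist=[[0,0,0],[0,0,0],[0,0,0],[0,0,3],[0,0,9],[0,0,16],[0,0,23],[0,0,30]], fingers=[0,0,0,0,0,0,0,0])

```text
time_s: 19.25
tool_pos: [0.4284, 0.0092, 0.3069]
orientation: [0.0, 0.297, 0.955, -0.0]
force: [0.9, -0.2, 0.2]
gripper_width: 0.005
```

```bash
cat > flow.py <<'E'
from look import *
import sys
post=np.array([.4958,.1517]);A0=np.radians(265.8)
piv=post+.160*np.array([np.cos(A0),np.sin(A0)])
def P(ph,back=.017):
    a=A0+np.radians(ph);u=np.array([np.cos(a),np.sin(a)]);t=np.array([-u[1],u[0]]);return piv+.052*u-back*t,175.8+ph
if __name__=="__main__":
    s=manip.observe();print(s["tool_pos"],s["force"])
    p,y=P(-48,.03);print("start",to_tool(s,[*p,.246],y))
    for ph in np.linspace(float(sys.argv[1]),float(sys.argv[2]),8):
        p,y=P(ph);print(round(ph,1),to_tool(s,[*p,.246],y))
E
python3 flow.py -48 -48; python3 - <<'E'
from look import *
for n in("wrist","scene","side"):
    s,c,P,H=grab(n,"t_"+n)
    m=(P[...,2]>.197)&(P[...,2]<.209)&(np.hypot(P[...,0]-.488,P[...,1]-.047)<.065)&(H[...,2]>120)&(H[...,1]<60);q=P[m]
    if len(q)>20:
        ce,r=circ(q[:,:2]);print(n,len(q),ce,r,"collar deg",np.degrees(np.arctan2(ce[1]-.1517,ce[0]-.4958))%360-265.8)
    v=(H[...,2]<60)&(P[...,2]>.2)&(P[...,2]<.216)&(np.hypot(P[...,0]-.455,P[...,1]+.04)<.04);q=P[v];print(n,"knob",len(q),np.median(q,0) if len(q) else "")
    rd=((H[...,0]<8)|(H[...,0]>170))&(H[...,1]>120)&(P[...,2]>.15)&(P[...,2]<.235)&(np.hypot(P[...,0]-.47,P[...,1]-.205)<.06)&(P[...,1]>.185);q=P[rd]
    if len(q):print(n,"clamp",len(q),q.min(0),q.max(0))
E
```

```text
[0.42835252 0.00920682 0.30693254] [ 0.87155143 -0.23489961  0.22498611]
start [array([-0.0112, -0.0229,  0.0609]), 'twist_z', np.float64(17.6)]
-48.0 [array([-0.0236, -0.0268,  0.061 ]), 'twist_z', np.float64(17.6)]
-48.0 [array([-0.0236, -0.0268,  0.061 ]), 'twist_z', np.float64(17.6)]
-48.0 [array([-0.0236, -0.0268,  0.061 ]), 'twist_z', np.float64(17.6)]
-48.0 [array([-0.0236, -0.0268,  0.061 ]), 'twist_z', np.float64(17.6)]
-48.0 [array([-0.0236, -0.0268,  0.061 ]), 'twist_z', np.float64(17.6)]
-48.0 [array([-0.0236, -0.0268,  0.061 ]), 'twist_z', np.float64(17.6)]
-48.0 [array([-0.0236, -0.0268,  0.061 ]), 'twist_z', np.float64(17.6)]
-48.0 [array([-0.0236, -0.0268,  0.061 ]), 'twist_z', np.float64(17.6)]
wrist 792 [0.48676235 0.05089941] 0.03761955104921507 collar deg -0.9233684649797738
wrist knob 0 
wrist clamp 2308 [0.42754802 0.1913333  0.16009177] [0.51017348 0.21686304 0.17898406]
scene 70 [0.48758497 0.04675534] 0.03760489086706702 collar deg -0.27596382902930827
scene knob 14 [ 0.44021959 -0.04356074  0.21044787]
scene clamp 79 [0.42951453 0.19237552 0.16577573] [0.50806656 0.21409696 0.17973959]
side knob 0 
side clamp 66 [0.42566543 0.20128772 0.16791021] [0.49864363 0.21664041 0.17925775]
```

Emit:
play_rows(slide=[[-0.006,-0.012,0],[-0.011,-0.023,0],[-0.011,-0.023,0],[-0.011,-0.023,0.02],[-0.011,-0.023,0.04],[-0.011,-0.023,0.055],[-0.011,-0.023,0.061],[-0.011,-0.023,0.061]], twist=[[0,0,7],[0,0,14],[0,0,17.5],[0,0,17.5],[0,0,17.5],[0,0,17.5],[0,0,17.5],[0,0,17.5]], fingers=[0,0,0,0,0,0,0,0])

```text
time_s: 20.07
tool_pos: [0.4243, -0.0131, 0.244]
orientation: [-0.002, 0.436, 0.9, -0.0]
force: [-0.0, -0.1, 0.3]
gripper_width: 0.001
```

```bash
python3 flow.py -48 -13
```

```text
[ 0.42428842 -0.01308723  0.24404427] [-0.03720221 -0.11372029  0.30563913]
start [array([-0.0025, -0.0016, -0.002 ]), 'twist_z', np.float64(0.6)]
-48.0 [array([-0.0155, -0.0017, -0.002 ]), 'twist_z', np.float64(0.6)]
-43.0 [array([-0.0201, -0.003 , -0.002 ]), 'twist_z', np.float64(-4.4)]
-38.0 [array([-0.0248, -0.004 , -0.002 ]), 'twist_z', np.float64(-9.4)]
-33.0 [array([-0.0295, -0.0045, -0.002 ]), 'twist_z', np.float64(-14.4)]
-28.0 [array([-0.0343, -0.0046, -0.002 ]), 'twist_z', np.float64(-19.4)]
-23.0 [array([-0.039 , -0.0043, -0.0021]), 'twist_z', np.float64(-24.4)]
-18.0 [array([-0.0438, -0.0035, -0.0021]), 'twist_z', np.float64(-29.4)]
-13.0 [array([-0.0484, -0.0024, -0.0021]), 'twist_z', np.float64(-34.4)]
```

Emit:
play_rows(slide=[[-0.0155,-0.0017,-0.002],[-0.02,-0.003,-0.002],[-0.0248,-0.004,-0.002],[-0.0295,-0.0045,-0.002],[-0.0343,-0.0046,-0.002],[-0.039,-0.0043,-0.002],[-0.0438,-0.0035,-0.002],[-0.0484,-0.0024,-0.002]], twist=[[0,0,0],[0,0,-4.5],[0,0,-9.5],[0,0,-14.5],[0,0,-19.5],[0,0,-24.5],[0,0,-29.5],[0,0,-34.5]], fingers=[0,0,0,0,0,0,0,0])

```text
time_s: 20.73
tool_pos: [0.4542, -0.0533, 0.2491]
orientation: [0.001, 0.147, 0.989, 0.0]
force: [-0.7, 0.8, -0.3]
gripper_width: 0.005
```

```bash
python3 flow.py -11 0;python3 - <<'E'
from look import *
from flow import piv
for n in("wrist","scene","side"):
    s,c,P,H=grab(n,"u_"+n)
    v=(H[...,2]<60)&(P[...,2]>.2)&(P[...,2]<.216)&(np.hypot(P[...,0]-.47,P[...,1]+.05)<.04);q=P[v]
    if len(q): k=np.median(q,0);print(n,"knob",len(q),k,np.degrees(np.arctan2(k[1]-piv[1],k[0]-piv[0]))%360-265.8)
E
```

```text
[ 0.4542315  -0.05325366  0.24913473] [-0.66675729  0.76339703 -0.33317264]
start [array([0.0392, 0.027 , 0.0031]), 'twist_z', np.float64(35.2)]
-11.0 [array([ 0.0001, -0.0004,  0.0031]), 'twist_z', np.float64(-1.8)]
-9.4 [array([-0.0014, -0.0008,  0.0031]), 'twist_z', np.float64(-3.3)]
-7.9 [array([-0.0028, -0.0011,  0.0031]), 'twist_z', np.float64(-4.9)]
-6.3 [array([-0.0043, -0.0015,  0.0031]), 'twist_z', np.float64(-6.5)]
-4.7 [array([-0.0058, -0.0018,  0.0031]), 'twist_z', np.float64(-8.0)]
-3.1 [array([-0.0072, -0.002 ,  0.0031]), 'twist_z', np.float64(-9.6)]
-1.6 [array([-0.0087, -0.0022,  0.0031]), 'twist_z', np.float64(-11.2)]
0.0 [array([-0.0102, -0.0024,  0.0031]), 'twist_z', np.float64(-12.8)]
wrist knob 686 [ 0.44676409 -0.05090315  0.20756197] -36.73162230536079
scene knob 20 [ 0.44854467 -0.05341637  0.20701001] -33.763067067041106
side knob 51 [ 0.44690499 -0.05019995  0.20610491] -37.09190131304277
```

Emit:
play_rows(slide=[[-0.0015,-0.0008,0.002],[-0.0035,-0.0013,0.002],[-0.0055,-0.0018,0.002],[-0.007,-0.002,0.002],[-0.0085,-0.0022,0.002],[-0.0095,-0.0024,0.002],[-0.0095,-0.0024,0.002],[-0.0095,-0.0024,0.002]], twist=[[0,0,-3],[0,0,-6],[0,0,-8],[0,0,-10],[0,0,-12],[0,0,-12],[0,0,-12],[0,0,-12]], fingers=[0,0,0,0,0,0,0,0])

```text
time_s: 21.55
tool_pos: [0.4618, -0.0586, 0.2462]
orientation: [0.0, 0.047, 0.999, 0.0]
force: [-0.3, 0.2, 0.2]
gripper_width: 0.003
```

Emit:
play_rows(slide=[[0.005,0,0],[0.012,0,0],[0.02,0,0],[0.02,0,-0.02],[0.02,0,-0.05],[0.02,0,-0.08],[0.02,-0.03,-0.08],[0.02,-0.07,-0.08]], twist=[[0,0,0],[0,0,0],[0,0,0],[0,0,0],[0,0,0],[0,0,0],[0,0,0],[0,0,0]], fingers=[0,0,0,0,0,0,0,0])

```text
time_s: 22.22
tool_pos: [0.4359, -0.1258, 0.3289]
orientation: [0.003, 0.044, 0.999, -0.0]
force: [0.6, -0.3, -0.3]
gripper_width: 0.007
```

```bash
cat > chk.py <<'E'
from look import *
from flow import piv
import sys
print(manip.observe()["tool_pos"])
for n in("wrist","scene","side"):
    s,c,P,H=grab(n,f"{sys.argv[1]}_"+n)
    v=(H[...,2]<70)&(P[...,2]>.195)&(P[...,2]<.216)&(np.hypot(P[...,0]-.475,P[...,1]+.06)<.03);q=P[v]
    if len(q): k=np.median(q,0);print(n,"knob",len(q),k,q.min(0),q.max(0),np.degrees(np.arctan2(k[1]-piv[1],k[0]-piv[0]))%360-265.8)
    m=(P[...,2]>.197)&(P[...,2]<.209)&(np.hypot(P[...,0]-.488,P[...,1]-.047)<.065)&(H[...,2]>120)&(H[...,1]<60);q=P[m]
    if len(q)>20:
        ce,r=circ(q[:,:2]);print(n,"dripper",len(q),ce,r,"collar deg",np.degrees(np.arctan2(ce[1]-.1517,ce[0]-.4958))%360-265.8)
    rd=((H[...,0]<8)|(H[...,0]>170))&(H[...,1]>120)&(P[...,2]>.15)&(P[...,2]<.235)&(P[...,1]>.19)&(np.hypot(P[...,0]-.47,P[...,1]-.205)<.06);q=P[rd]
    if len(q):print(n,"clamp",q.min(0),q.max(0))
a,b,d=[cv2.imread(f"pics/{sys.argv[1]}_{n}.png") for n in("scene","wrist","side")]
w=np.zeros((600,800,3),np.uint8);w[:300,:700]=cv2.resize(a[130:235,100:345],(700,300),interpolation=cv2.INTER_CUBIC);w[300:,:400]=cv2.resize(b,(400,300))
w[300:,400:]=cv2.resize(d[165:285,130:290],(400,300),interpolation=cv2.INTER_CUBIC);cv2.imwrite(f"pics/{sys.argv[1]}.png",w)
E
python3 chk.py f1
```

```text
[ 0.43591107 -0.12581588  0.32886341]
wrist dripper 645 [0.48642972 0.05002084] 0.0375134117247817 collar deg -1.0652410151124627
scene knob 19 [ 0.47472824 -0.06324807  0.20521208] [ 0.47137339 -0.06623823  0.19551791] [ 0.47978483 -0.0557081   0.21073762] -5.387122343870544
scene dripper 96 [0.48781151 0.04743373] 0.038117836170040054 collar deg -0.18123067869561282
scene clamp [0.42918316 0.19311948 0.1665964 ] [0.50783649 0.21406857 0.18070174]
side knob 23 [ 0.47255556 -0.05190339  0.20521013] [ 0.46727697 -0.05580804  0.19583441] [ 0.48321969 -0.0462801   0.21143181] -10.468909526175196
side clamp [0.4242624  0.20135235 0.16843888] [0.50563388 0.21708627 0.17957038]
```

View pics/f1.png

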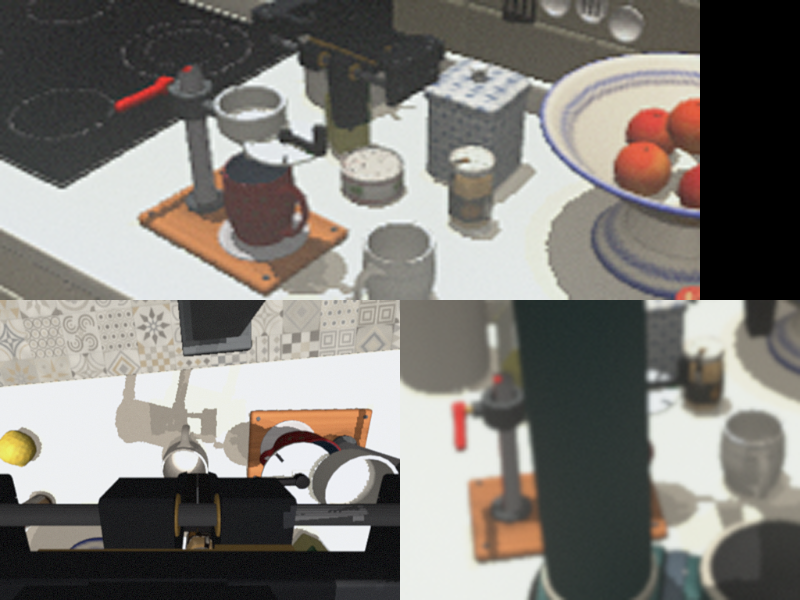

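The composite shows the clamp handle level at (150,90), the dripper over the mug and the flow lever out along the arm with its knob at (320,140). I'll move away a bit and check the knob's angle from the wrist camera.

Emit:
play_rows(slide=[[0,-0.01,-0.02],[0,-0.02,-0.04],[0,-0.02,-0.06],[0,-0.02,-0.08],[0,-0.02,-0.08],[0,-0.02,-0.08],[0,-0.02,-0.08],[0,-0.02,-0.08]], twist=[[0,0,0],[0,0,0],[0,0,0],[0,0,0],[0,0,0],[0,0,0],[0,0,0],[0,0,0]], fingers=[0,0,0,0,0,0,0,0])

```text
time_s: 23.03
tool_pos: [0.4328, -0.1458, 0.4039]
orientation: [-0.001, 0.046, 0.999, 0.001]
force: [0.1, -0.2, 0.6]
gripper_width: 0.002
```

```bash
python3 - <<'E'
from look import *
from flow import piv
s,c,P,H=grab("wrist","v_wrist");R=toolR(s);print(s["tool_pos"],s["force"])
m=(P[...,2]>.202)&(P[...,2]<.216)&(np.hypot(P[...,0]-.478,P[...,1]+.06)<.03);q=P[m]
if len(q):
    k=(q[:,:2].min(0)+q[:,:2].max(0))/2;print("knob",len(q),q.mean(0),k,q.min(0),q.max(0))
    for kk in(q.mean(0),k):print("flow deg",np.degrees(np.arctan2(kk[1]-piv[1],kk[0]-piv[0]))%360-265.8)
red=((H[...,0]<12)|(H[...,0]>165))&(H[...,1]>60)
q=P[red&(P[...,2]>.05)&(P[...,2]<.12)&(np.hypot(P[...,0]-.488,P[...,1]-.047)<.08)];print("mug",q.min(0),q.max(0))
cv2.imwrite("pics/vc.png",cv2.resize(c["pixels"][100:300,240:500],(780,600)))
E
```

```text
[ 0.43275988 -0.14582639  0.40394134] [ 0.12794841 -0.21718453  0.61181692]
knob 175 [ 0.47798566 -0.0570817   0.20814964] [ 0.47932109 -0.05605647] [ 0.47151084 -0.06376801  0.20222342] [ 0.48713133 -0.04834492  0.21059548]
flow deg -2.861735213280326
flow deg -1.4425218959133872
mug [ 0.44535043 -0.02261662  0.0503233 ] [0.49263843 0.08302757 0.11423988]
```

View pics/vc.png

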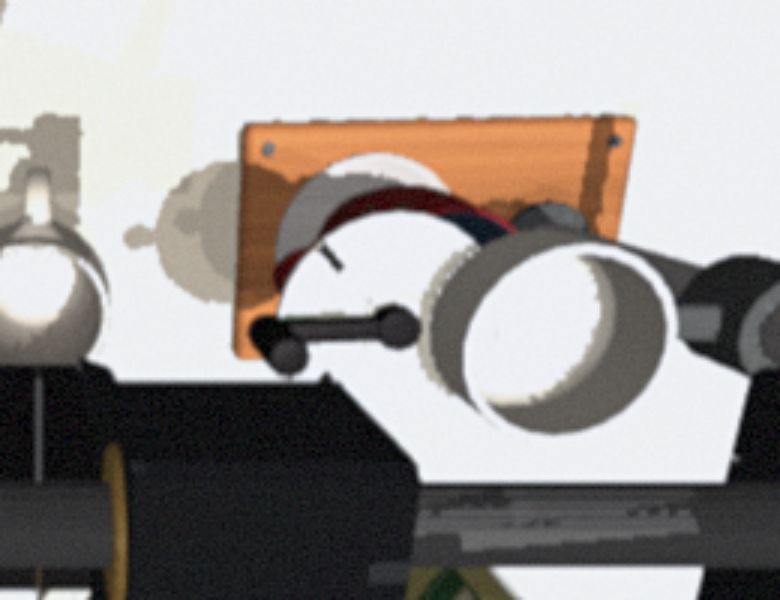

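The wrist crop shows the lever (270–400, 328) lying straight along the arm and covering the green mark, with the black mark well off it. It measures about -2°, against a tolerance of 7.4°, and the robot touches nothing. I'm handing in.

```bash
python3 -c "
from cell import manip
print(manip.finish_job())"
```

```text
the job is handed in; nothing more can be done
None
```

I did the four steps in order and handed the job in at about 23 s of the 72 s allowed; no verdict was reported.

Last checks, all within tolerance:
- **Mug:** it stands level on the plate, its centre about 3–4 mm from the plate's centre when I measured it after release (22 mm allowed). The final view was half hidden by the dripper but agreed.
- **Collar:** -0.2° from the scene camera and about -1° from the wrist camera (5.7° allowed).
- **Clamp:** the handle is level. The push met 10.6 N at the stop.
- **Flow lever:** -1.4° to -2.9° from the wrist camera (7.4° allowed).
- **Other things:** none were touched. I saw the white mug, the tin and the others in place in the pictures but did not measure them again at the end.
- **Robot:** it was clear of everything at hand-in.

Two readings disagreed. The scene and side cameras gave the flow lever as -5° and -10°. I set these aside because those cameras see only the knob's near side, and the closer wrist view shows the lever straight along the arm.

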